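# Close the kit boxes with their own lids

## Task

Two open boxes of model parts, one red and one blue, need closing: put on each the lid of its own colour, handle up and fully down all round. The blue lid lies on the table; the red one stands on edge in the wooden rack and has to be laid down before it can be taken by its handle. Leave the boxes where they stand, and do not disturb the yellow lid or the other things on the table.

Things in the scene. Friction and masses are not known exactly. Their poses are not given: they have to be found in the camera images.
- box_red: Red. Open box of kit parts, 120 x 92 x 50 mm, walls 4 mm, 400 g, loose on the table. Origin: centre of underside; x along 120 mm, z up. With the lid fully on, the lid's plate lies flat on the rim, lid origin 42 mm above the box origin, long sides parallel; either way round is fine.
- box_blue: Blue. Open box of kit parts, 120 x 92 x 50 mm, walls 4 mm, 400 g, loose on the table. Origin: centre of underside; x along 120 mm, z up. With the lid fully on, the lid's plate lies flat on the rim, lid origin 42 mm above the box origin, long sides parallel; either way round is fine.
- lid_red: Red lid, same make as lid_blue (see there for sizes and axes). At the start it stands on a 120 mm edge in one of the rack's two grooves: its y points up, its handle (z) faces away from the robot, it leans a few degrees at most, and its top edge is 100 mm above the table.
- lid_blue: Blue lid, at the start flat on the table, handle up. Plate 120 x 92 x 6 mm; plug 105 x 77 x 8 mm under it fits inside the box with 3.5 mm play a side; bar handle on top 44 (along x) x 14 x 22 mm tall, centred. Origin: centre of plug's underside; x along 120 mm, y along 92 mm, z to the handle side; plug z 0-8, plate 8-14, handle 14-36 mm. 120 g.
- lid_yellow: Yellow lid of some other box, same make as lid_blue, standing in the rack's other groove in the same way as the red one; to be left there.
- rack: Wooden lid rack, fixed, 150 x 150 mm base 8 mm thick. Origin: centre of its underside. Two straight grooves along its y, centred at x = -45 and +45 mm, 16 mm wide, floor 8 mm and wall tops 33 mm above the table; walls 6 mm thick, 140 mm long.
- tank_model: Bystander: olive model tank, 120 x 62 x 54 mm, barrel to its +x. Origin on its underside.
- paint_jar: Bystander: small green paint jar, 34 mm diameter, 55 mm tall. Origin on its underside.
- glue_bottle: Bystander: white glue bottle with orange cap, 44 mm diameter, 85 mm tall. Origin on its underside.
- mug: Bystander: white mug, 76 mm diameter, 85 mm tall, handle at its +y. Origin on its underside.
- brush: Bystander: brush, 170 mm long, lying along its x. Origin on its underside.
Mind the look-alikes: they are no part of the job. What is shaped like the lid_blue but turquoise is not meant.

How it is judged:
At the end, for the whole second after the job is handed in: Red lid on the red box and blue lid on the blue box, handle up: each lid centred on its box within 6 mm, its origin 38 to 45 mm above the box's (plate down on the rim all round), long sides parallel within 0.12 rad, level within 0.05 rad, at rest; both boxes standing level on the table (x of lid_red in the frame of box_red between -0.006 and 0.006 m and y of lid_red in the frame of box_red between -0.006 and 0.006 m and z of lid_red in the frame of box_red between 0.038 and 0.045 m and angle between the x axis of lid_red and the x axis of box_red, either way round below 0.12 rad and angle between each of lid_red, box_red, lid_blue, box_blue's own z axis and vertical below 0.05 rad and linear speed of each of lid_red, lid_blue below 0.02 m/s and height (world z) of each of box_red, box_blue below 0.005 m and x of lid_blue in the frame of box_blue between -0.006 and 0.006 m and y of lid_blue in the frame of box_blue between -0.006 and 0.006 m and z of lid_blue in the frame of box_blue between 0.038 and 0.045 m and angle between the x axis of lid_blue and the x axis of box_blue, either way round below 0.12 rad); the robot touches nothing.
It fails at once if the red box is shifted by more than 30 mm (distance of box_red from where it was at the start of the episode above 0.03 m).
It fails at once if the blue box is shifted by more than 30 mm (distance of box_blue from where it was at the start of the episode above 0.03 m).
It fails at once if the yellow lid is moved by more than 30 mm (distance of lid_yellow from where it was at the start of the episode above 0.03 m).
It fails at once if another bystander is moved by more than 30 mm (distance of any of tank_model, paint_jar, glue_bottle, mug, brush from where it was at the start of the episode above 0.03 m).
It also fails if it takes over 72 s, if anything falls off the work surface, if the arm or the gripper's body presses on something with over 40 N, if the wrist force passes 120 N, or if a joint passes its speed limit or range.

## Robot

A 6-joint arm with a two-finger parallel gripper is mounted at the origin on the work surface. World frame = base frame: x ahead of the robot, y to its left, z up, the work surface at z = 0. Lengths are in m, angles in rad, forces in N, time in s.
With the tool pointing down it reaches from about 0.225 to 0.725 m from the base axis. Payload 3.1 kg.
Tool frame: the origin (TCP) lies at the very end of the fingers, on their centre line; the grasp point (between the pads) lies 19 mm behind it (ctrl.tcp_to_grasp is the distance from the TCP to the grasp point, in m); z points along the fingers, y is the line along which they close (so a half turn about z gives the same grasp; the last joint's range is limited). The gripper opens to 85 mm and grips with 20 to 120 N. Pads are 22 mm wide; open, the fingers measure 114 mm over their backs; the gripper's body (76 mm by 85 mm) begins 54 mm behind the grasp point. The pads swing forward as they close: fully open they stand 13 mm farther back than shut.
Start: joints at [-1.288, 0.048, 0.099, 1.622, 0, 1.443], TCP at [0.21, -0.481, 0.231] pointing down, gripper open.
Joint ranges: [-2.91, 2.91], [-0.99, 1.94], [-1.21, 1.42], [-2.12, 2.29], [-1.49, 1.47], [-3.14, 3.14]. Speed limits (rad/s): [2.79, 2.79, 3.14, 3.14, 3.14, 3.14].

## Interface

Orientations are given as a rotation vector (axis times angle).
In Python, from station import ctrl gives the robot as it stands.
- The arm moves only by the tool jog_arm, never from a script. Its argument "series" is a list of rows, each a list of 3 entries, a list of its own where there are three numbers: the shift along the tool's x, y, z in units of 0.3 m (1.0 is 0.3 m), then the turn about the tool's z in units of 120 degrees (1.0 is 120 degrees), then the closure, from -1 (fully open) to 1 (shut). In form: [[[tx, ty, tz], roll, jaw], ...]. A call has 1 to 5 rows; each row shifts and turns the commanded pose from where the row before left it, along the tool's axes as they then stand; what a row does not reach is not made up. A row lasts 1/12 s, in which the tool goes at most 41.7 mm and 7.16 degrees, less where a joint would pass 70% of its speed; a pose out of reach is approached as far as the arm can. A call with a number of a shift or a turn outside -1 to 1 is refused whole. A call with a gripper value outside its range is refused whole. The fingers move at their own pace and stop on an object; "grip_force" is the grip in N (left out, the last holds). Time passes only in rows, so rows that do not move let the fingers close. It gives the time, the measured TCP pose, the force, the opening and the grip force at its end, in the units of the state.
- ctrl.state(): the state, without advancing time (a new reading comes with each control period).
- ctrl.capture(name): name is "side" or "top"; returns a dict with "color" (400x640x3 uint8, red, green, blue), "fx", "fy", "cx", "cy" (pixels), "k1" (the pictures are not rectified: a ray, as slopes to the right and down, at radius r is drawn at 1 + k1 r^2 times it, then the intrinsics apply), "R" (3x3) and "t" (3): a world point X has camera coordinates R X + t. Camera axes: x right, y down, z forward; pixel columns grow to the right and rows downward; lengths in m; the calibration is good to about 2 mm. A picture is of the moment at which its call begins. There is no depth.
- ctrl.close_job(): hands the job in; it is judged then, once.
The state is a dict: "clock": time; "qpos": joint angles; "joint_velocities": joint speeds; "joint_torque": joint torques, N m; "position": TCP position; "tool_rot": TCP orientation; "wrist_force": force on the tool from outside, world axes, zero at the start; "ft_torque": the same for the moment, N m; "finger_gap": finger opening in m; "gripper_force": force on a finger pad.
Only numpy, scipy, OpenCV 4.12 (cv2) and the standard library are available. Lean on these libraries where they do the work, as an engineer would, in place of code of your own. Each camera call takes 0.05 s, during which the arm holds its last target. There are 200 camera calls.

## Working session

There is one attempt and no reset: what is moved stays moved. The work goes in short steps, Python scripts to look and compute and a tool call to move; the robot and the scene stay as the last step left them, time stands still between calls to the robot, and variables do not carry over. Pictures are saved under pics/ and viewed, at most 11 in all, crops included, and the job is handed in when it is done.

Besides the shell and the picture viewer there is one more tool, called after "Request:" in YAML: its name, and indented under it one key for each argument. jog_arm: Moves the arm, as the interface text tells. Shifts and turns lie within -1 to 1; 1 stands for 0.3 m of shift or 120 degrees of turn. Its arguments: {"type":"object","properties":{"series":{"type":"array"},"grip_force":{"type":"number"}},"required":["series"]}

```bash
ls; mkdir -p pics; python3 - <<'E'
from station import ctrl
import cv2,pickle
s=ctrl.state();print(s)
for n in("top","side"):
    c=ctrl.capture(n);pickle.dump(c,open(f"{n}0.pkl","wb"))
    cv2.imwrite(f"pics/{n}0.png",c["color"][:,:,::-1])
    print(n,c["fx"],c["fy"],c["cx"],c["cy"],c["k1"],c["R"],c["t"])
E
```

```text
pics
{'clock': 0.0, 'qpos': array([-1.28781422e+00,  4.87570021e-02,  9.75597152e-02,  1.62201302e+00,
        9.39342711e-06,  1.44299385e+00]), 'joint_velocities': array([-0.00043565, -0.00124107,  0.00106342,  0.00145334,  0.00020227,
       -0.000551  ]), 'joint_torque': array([ 1.03886945e-03, -3.38782918e+01,  3.20014679e+01,  2.02649290e-02,
       -2.52738306e-05, -1.21724092e-06]), 'position': array([ 0.20946046, -0.48071934,  0.23009482]), 'tool_rot': array([-3.07320283e+00, -6.40240629e-01,  2.78991303e-04]), 'wrist_force': array([ 0.65676674,  0.22371672, -0.15187859]), 'ft_torque': array([-0.04646936,  0.04773116, -0.00478662]), 'gripper_force': 0.0, 'finger_gap': 0.08564534030423773}
top 417.1055980944055 417.1055980944055 316.10072904414307 202.26577037043538 0.007889908000853693 [[ 0.03745759 -0.99928954 -0.00416478]
 [-0.97736848 -0.03576693 -0.20849839]
 [ 0.2082013   0.01188037 -0.97801384]] [-0.00912892  0.55285252  1.05919565]
side 383.28138557717244 383.28138557717244 321.06554601657984 195.36612158659088 -0.04928140891536034 [[-0.98731687 -0.15871432  0.00389479]
 [-0.09670403  0.58175023 -0.80759829]
 [ 0.12591162 -0.79773206 -0.58972013]] [0.55302246 0.08927446 0.95429877]
```

View pics/top0.png

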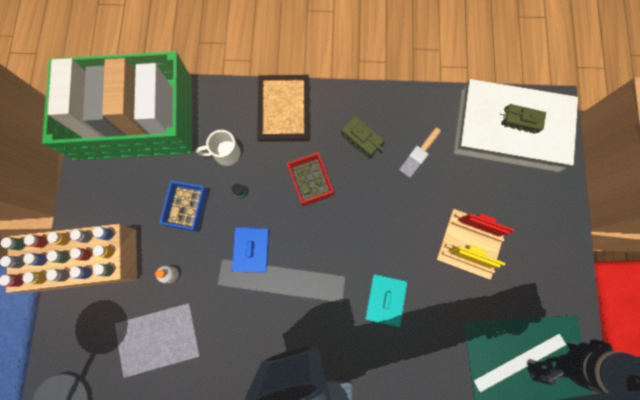

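View pics/side0.png

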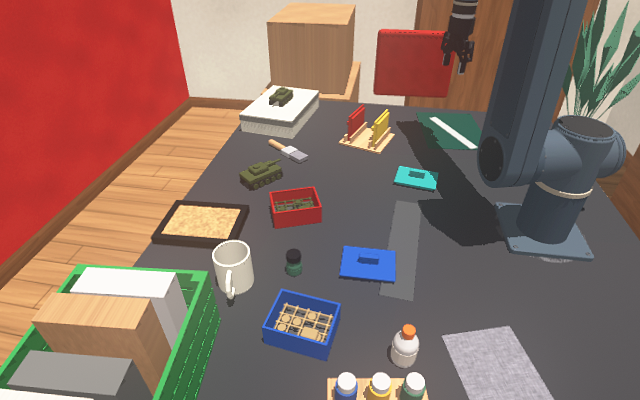

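The top view shows the blue box at (185,205), red box at (310,178), blue lid at (250,250) and the rack at (475,243). The red lid is in the far groove at (487,223) and the yellow one in the near groove. The turquoise decoy at (387,300) is to be left alone. The side view agrees. Next I fit poses by silhouette in both cameras.

```bash
cat > h.py <<'E'
import numpy as np, cv2, pickle
from scipy.optimize import minimize
from scipy.spatial.transform import Rotation as Ro
def proj(c,X):
    p=np.asarray(X)@c["R"].T+c["t"]; s=p[:,:2]/p[:,2:]
    s=s*(1+c["k1"]*(s**2).sum(1,keepdims=True))
    return s*[c["fx"],c["fy"]]+[c["cx"],c["cy"]]
def ray(c,uv,z):
    d=(np.asarray(uv,float)-[c["cx"],c["cy"]])/[c["fx"],c["fy"]]; s=d.copy()
    for _ in range(10): s=d/(1+c["k1"]*(s@s))
    o=-c["R"].T@c["t"]; v=c["R"].T@np.append(s,1); return o+v*(z-o[2])/v[2]
def bx(x,y,z): return np.array([[a,b,c] for a in x for b in y for c in z])
LID=[bx((-.06,.06),(-.046,.046),(.008,.014)),bx((-.0525,.0525),(-.0385,.0385),(0,.008)),bx((-.022,.022),(-.007,.007),(.014,.036))]
BOX=[bx((-.06,.06),(-.046,.046),(0,.05))]
RNG={"blue":(105,122),"red":(172,6),"yellow":(25,33)}
def mask(c,col,near,win,s=130,v=60):
    h=cv2.cvtColor(c["color"],cv2.COLOR_RGB2HSV); a,b=RNG[col]; H=h[...,0]
    m=((H>=a)|(H<=b)) if a>b else ((H>=a)&(H<=b))
    m=(m&(h[...,1]>s)&(h[...,2]>v)).astype(np.uint8)
    w=np.zeros_like(m); cv2.circle(w,tuple(int(q) for q in near),win,1,-1); m&=w
    n,l,st,_=cv2.connectedComponentsWithStats(m,connectivity=8)
    k=1+np.argmax(st[1:,4]); return (l==k).astype(np.uint8)
S=4
def up(m): return cv2.resize(m,None,fx=S,fy=S,interpolation=cv2.INTER_LINEAR)
def hullm(m):
    p=np.argwhere(m)[:,::-1].astype(np.float32)
    # pixel area corners
    q=np.vstack([p+[dx,dy] for dx in(-.4,.4) for dy in(-.4,.4)]).astype(np.float32)
    return cv2.convexHull(q).reshape(-1,2)
def iou(A,B):
    i,_=cv2.intersectConvexConvex(A.astype(np.float32),B.astype(np.float32))
    return i/(cv2.contourArea(A.astype(np.float32))+cv2.contourArea(B.astype(np.float32))-i)
def fit(views,parts,z,x0,tilt=None,hullonly=True):
    """views: [(cam,mask)], returns x,y,yaw; tilt: base rotation applied before yaw"""
    H=[(c,hullm(m)) for c,m in views]; P=np.vstack(parts)
    def cost(p):
        R=Ro.from_euler("z",p[2]*10).as_matrix()
        if tilt is not None: R=R@tilt
        X=P@R.T+[p[0],p[1],z]
        return sum(1-iou(h,cv2.convexHull(proj(c,X).astype(np.float32)).reshape(-1,2)) for c,h in H)
    best=None
    for dy in (-.02,0,.02):
        r=minimize(cost,[x0[0],x0[1],x0[2]/10+dy],method="Nelder-Mead",options=dict(initial_simplex=np.array([x0[0],x0[1],x0[2]/10+dy])+np.array([[0,0,0],[.01,0,0],[0,.01,0],[0,0,.02]]),xatol=1e-5,fatol=1e-6,maxiter=600))
        if best is None or r.fun<best.fun: best=r
    return best.x[0],best.x[1],best.x[2]*10,best.fun
E
cat > m0.py <<'E'
from h import *
T=pickle.load(open("top0.pkl","rb"));D=pickle.load(open("side0.pkl","rb"))
print("cams",-T["R"].T@T["t"],-D["R"].T@D["t"])
for n,col,parts,pt,ps,z,zz in [("box_red","red",BOX,(310,178),(296,206),0,.05),("box_blue","blue",BOX,(185,205),(302,322),0,.05),("lid_blue","blue",LID,(251,250),(368,264),0,.014)]:
    mt=mask(T,col,pt,38);ms=mask(D,col,ps,55)
    g=ray(T,pt,zz); r=cv2.minAreaRect(hullm(mt))
    cs=[ray(T,q,zz) for q in cv2.boxPoints(r)]; e=max((cs[1]-cs[0],cs[2]-cs[1]),key=np.linalg.norm)
    y0=np.arctan2(e[1],e[0])
    for nm,v in(("both",[(T,mt),(D,ms)]),("top",[(T,mt)]),("side",[(D,ms)])):
        print(n,nm,np.round(fit(v,parts,z,(g[0],g[1],y0)),4),mt.sum(),ms.sum())
# lids in rack: y up, z away from robot: columns x,y,z
up_=np.array([[0,0,1.],[1,0,0],[0,1,0]])  # lid x->world y, y->z, z->x
CUT=[bx((-.06,.06),(-.013,.046),(.008,.014)),bx((-.0525,.0525),(-.013,.0385),(0,.008)),LID[2]]
for n,col,pt,ps in [("lid_red","red",(487,223),(357,122)),("lid_yellow","yellow",(477,256),(382,128))]:
    mt=mask(T,col,pt,40);ms=mask(D,col,ps,25)
    g=ray(T,pt,.07)
    for nm,v in(("both",[(T,mt),(D,ms)]),("top",[(T,mt)]),("side",[(D,ms)])):
        print(n,nm,np.round(fit(v,CUT,.054,(g[0],g[1],.3),up_),4),np.round(fit(v,CUT,.054,(g[0],g[1],-.3),up_),4),mt.sum(),ms.sum())
for n,p,z in [("tank",(362,137),.05),("brush",(412,160),.01),("brush2",(438,130),.01),("jar",(239,188),.055),("mug",(222,148),.085),("turq",(387,300),.014),("glue",(167,270),.085)]: print(n,np.round(ray(T,p,z),3))
big=cv2.resize(T["color"][185:305,380:540,::-1],None,fx=5,fy=5,interpolation=cv2.INTER_CUBIC);cv2.imwrite("pics/rack.png",big)
E
python3 m0.py
```

```text
cams [ 0.32015666 -0.00193223  1.15113885] [0.4344843  0.79711187 0.63271319]
box_red both [ 0.6244  0.0328 -2.7517  0.0885] 641 1389
box_red top [ 0.626   0.0315 -2.7347  0.0543] 641 1389
box_red side [ 0.6235  0.035  -2.7528  0.0259] 641 1389
box_blue both [ 0.5354  0.3763 -0.1366  0.0456] 757 2421
box_blue top [ 0.5366  0.3763 -0.1287  0.0239] 757 2421
box_blue side [ 0.5351  0.3765 -0.1419  0.0082] 757 2421
lid_blue both [0.4254 0.1888 0.02   0.0673] 1512 1672
lid_blue top [0.4261 0.1874 0.0085 0.0322] 1512 1672
lid_blue side [0.4251 0.1894 0.0182 0.0179] 1512 1672
lid_red both [ 0.4987 -0.4322 -0.3113  0.2561] [ 0.4987 -0.4322 -0.3112  0.2561] 615 339
lid_red top [ 0.4988 -0.4326 -0.3169  0.0467] [ 0.4988 -0.4326 -0.3169  0.0467] 615 339
lid_red side [ 0.4983 -0.4249 -0.3097  0.1928] [ 0.4983 -0.425  -0.3096  0.1928] 615 339
lid_yellow both [ 0.4132 -0.407  -0.2646  1.2502] [ 0.4132 -0.407  -0.2644  1.2502] 297 27
lid_yellow top [ 0.4134 -0.4066 -0.2646  0.3696] [ 0.4134 -0.4066 -0.2645  0.3696] 297 27
lid_yellow side [ 0.3984 -0.473  -0.0334  0.8497] [ 0.3984 -0.4731 -0.0334  0.8497] 297 27
tank [ 0.745 -0.11   0.05 ]
brush [ 0.696 -0.257  0.01 ]
brush2 [ 0.79  -0.333  0.01 ]
jar [0.585 0.222 0.055]
mug [0.687 0.269 0.085]
turq [ 0.304 -0.186  0.014]
glue [0.358 0.381 0.085]
```

View pics/rack.png

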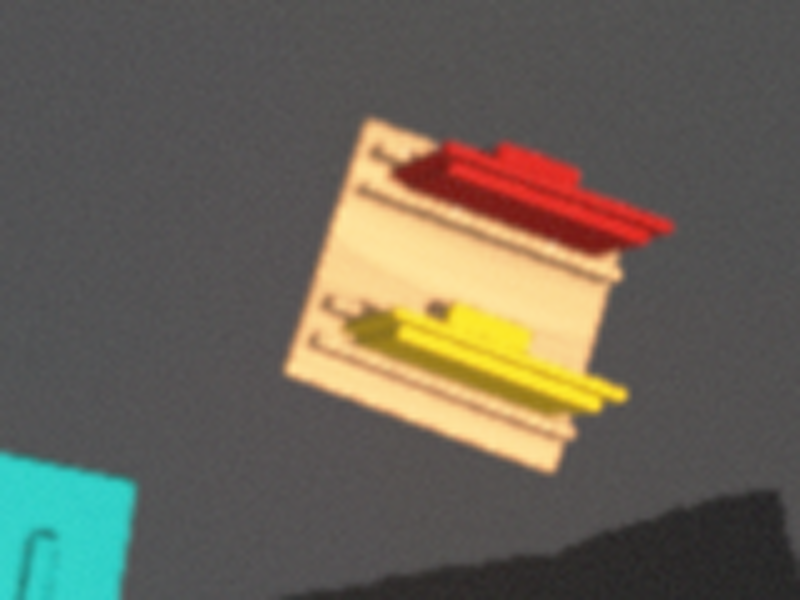

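The crop shows the red lid's top edge running from (469,214) to (514,231) in full-image pixels. Its handle is on the far side, and the yellow lid is well clear in the near groove.

```bash
cat > go.py <<'E'
import sys; from h import *
from station import ctrl
# go.py x y z heading_deg(of tool y axis, mod 180)
s=ctrl.state(); R=Ro.from_rotvec(s["tool_rot"]).as_matrix()
print("pos",s["position"].round(4),"q",s["qpos"].round(2),"ty",np.degrees(np.arctan2(R[1,1],R[0,1])).round(2),"gap",round(s["finger_gap"],4),"F",s["wrist_force"].round(1),"t",s["clock"],"tilt",(R[:,2]).round(3))
if len(sys.argv)>3:
    a=np.array(sys.argv[1:4],float); d=a-s["position"]
    print("shift units (before roll)",(R.T@d/.3).round(4))
    if len(sys.argv)>4:
        h=np.degrees(np.arctan2(R[1,1],R[0,1])); w=(float(sys.argv[4])-h+90)%180-90
        # rotation about tool z (down) is negative in world
        R2=R@Ro.from_euler("z",-np.radians(w)).as_matrix()
        print("world turn",w.round(2),"roll units",(-w/120).round(4),"shift units after roll",(R2.T@d/.3).round(4))
E
python3 - <<'E'
from h import *
T=pickle.load(open("top0.pkl","rb"))
a=ray(T,(469,214),.1);b=ray(T,(514.4,230.6),.1);print(a,b,np.linalg.norm(a-b),(a+b)/2, np.arctan2(a[0]-b[0],-(a[1]-b[1])))
E
python3 go.py .5055 -.4345 .15 -18
```

```text
[ 0.52758042 -0.38066612  0.1       ] [ 0.4890193  -0.49335009  0.1       ] 0.11909927554943972 [ 0.50829986 -0.4370081   0.1       ] 2.811878171134127
pos [ 0.2095 -0.4808  0.2302] q [-1.29  0.05  0.1   1.62  0.    1.44] ty -66.47 gap 0.0855 F [-0.  -0.5  0.1] t 0.1 tilt [-0.001  0.002 -1.   ]
shift units (before roll) [0.9662 0.2532 0.2671]
world turn 48.47 roll units -0.4039 shift units after roll [0.4511 0.8911 0.2671]
```

Request:
jog_arm:
  series:
    - [[0,0,0],-0.05,-0.3]
    - [[0,0,0],-0.05,-0.3]
    - [[0,0,0],-0.05,-0.3]
    - [[0,0,0],-0.05,-0.3]
    - [[0,0,0],-0.05,-0.3]
  grip_force: 40

```text
clock: 0.52
position: [0.2095, -0.4809, 0.2306]
tool_rot: [-2.8, -1.422, -0.0]
wrist_force: [0.6, 0.1, 0.9]
finger_gap: 0.0553
gripper_force: 0.0
```

Request:
jog_arm:
  series:
    - [[0,0,0],-0.05,-0.3]
    - [[0,0,0],-0.05,-0.3]
    - [[0,0,0],-0.054,-0.3]
    - [[0.05,0.1,0],0,-0.3]
    - [[0.05,0.1,0],0,-0.3]

```text
clock: 0.93
position: [0.2753, -0.4715, 0.2308]
tool_rot: [-2.544, -1.842, 0.0]
wrist_force: [0.3, -0.4, 0.7]
finger_gap: 0.0553
gripper_force: 0.0
```

Request:
jog_arm:
  series:
    - [[0.05,0.1,0],0,-0.3]
    - [[0.05,0.1,0],0,-0.3]
    - [[0.05,0.1,0],0,-0.3]
    - [[0.05,0.1,0],0,-0.3]
    - [[0.05,0.1,0.05],0,-0.3]

```text
clock: 1.35
position: [0.4442, -0.4468, 0.219]
tool_rot: [2.537, 1.844, 0.0]
wrist_force: [-0.1, -1.0, 0.7]
finger_gap: 0.0554
gripper_force: 0.0
```

Request:
jog_arm:
  series:
    - [[0.05,0.1,0.05],0,-0.3]
    - [[0.05,0.09,0.05],0,-0.3]
    - [[0,0,0.05],0,-0.3]
    - [[0,0,0],0,-0.3]
    - [[0,0,0],0,-0.3]

```text
clock: 1.77
position: [0.5044, -0.4343, 0.1691]
tool_rot: [-2.537, -1.845, 0.002]
wrist_force: [-0.0, 0.0, 0.1]
finger_gap: 0.0555
gripper_force: 0.0
```

```bash
python3 go.py .504 -.4345 .067 -18
```

```text
pos [ 0.5044 -0.4343  0.1691] q [-0.81  0.43  0.42  1.57 -0.    1.07] ty -17.95 gap 0.0555 F [-0.   0.   0.1] t 1.7667 tilt [-0.004  0.003 -1.   ]
shift units (before roll) [-0.0018  0.0004  0.3402]
world turn -0.05 roll units 0.0004 shift units after roll [-0.0018  0.0004  0.3402]
```

Request:
jog_arm:
  series:
    - [[0,0,0.08],0,-0.3]
    - [[0,0,0.08],0,-0.3]
    - [[0,0,0.08],0,-0.3]
    - [[0,0,0.06],0,-0.3]
    - [[0,0,0.04],0,-0.3]

```text
clock: 2.18
position: [0.5037, -0.4357, 0.0687]
tool_rot: [-2.542, -1.844, 0.001]
wrist_force: [-0.4, 0.1, 0.4]
finger_gap: 0.0556
gripper_force: 0.0
```

Request:
jog_arm:
  series:
    - [[0,0,0],0,0.2]
    - [[0,0,0],0,0.4]
    - [[0,0,0],0,1]
    - [[0,0,0],0,1]
    - [[0,0,0],0,1]

```text
clock: 2.6
position: [0.5057, -0.4366, 0.072]
tool_rot: [2.539, 1.844, -0.001]
wrist_force: [-1.9, 0.5, 3.8]
finger_gap: 0.0132
gripper_force: 42.4
```

Request:
jog_arm:
  series:
    - [[0,0,0],0,1]
    - [[0,0,0],0,1]
    - [[0,0,-0.02],0,1]
    - [[0,0,-0.03],0,1]
    - [[0,0,0],0,1]

```text
clock: 3.02
position: [0.5059, -0.4356, 0.0863]
tool_rot: [2.54, 1.846, 0.001]
wrist_force: [-0.8, 0.3, -0.3]
finger_gap: 0.0129
gripper_force: 41.9
```

```bash
python3 go.py; python3 - <<'E'
from station import ctrl
import cv2,pickle,numpy as np
t=ctrl.capture("top");d=ctrl.capture("side")
a=cv2.resize(t["color"][170:290,400:560],(640,480));b=cv2.resize(d["color"][40:180,300:480],(640,498))[:480]
cv2.imwrite("pics/g1.png",cv2.resize(np.hstack([a,b])[:,:,::-1],(800,300)))
E
```

```text
pos [ 0.5059 -0.4356  0.0863] q [-0.81  0.43  0.27  1.4   0.    1.07] ty -17.97 gap 0.0129 F [-0.8  0.3 -0.3] t 3.0167 tilt [ 0.001 -0.001 -1.   ]
```

View pics/g1.png

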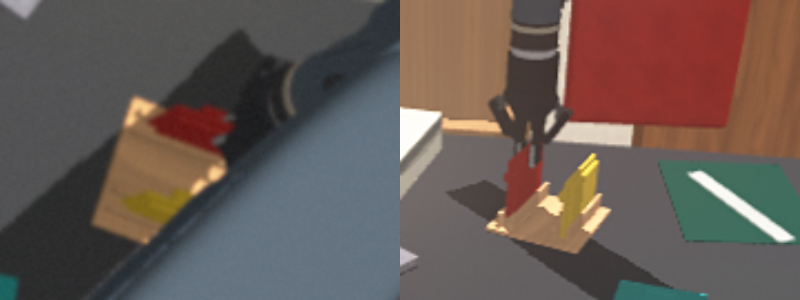

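The red lid is gripped squarely and already sliding up out of the groove, and the yellow lid is untouched. Next I lift it and carry it to the free area.

Request:
jog_arm:
  series:
    - [[0,0,-0.06],0,1]
    - [[0,0,-0.08],0,1]
    - [[0,0,-0.08],0,1]
    - [[0,0,-0.08],0,1]
    - [[0,0,-0.04],0,1]

```text
clock: 3.53
position: [0.5063, -0.4361, 0.1897]
tool_rot: [2.537, 1.845, 0.001]
wrist_force: [0.9, -0.6, -0.3]
finger_gap: 0.0134
gripper_force: 41.2
```

Request:
jog_arm:
  series:
    - [[0,0,0],-0.05,1]
    - [[0,0,0],-0.05,1]
    - [[0,0,0],-0.05,1]
    - [[0.06,0.01,0],0,1]
    - [[0.09,0.015,0],0,1]

```text
clock: 3.95
position: [0.5122, -0.392, 0.185]
tool_rot: [2.224, 2.218, -0.001]
wrist_force: [0.3, 0.2, -0.9]
finger_gap: 0.0132
gripper_force: 41.1
```

Request:
jog_arm:
  series:
    - [[0.09,0.016,0],0,1]
    - [[0.09,0.016,0],0,1]
    - [[0.09,0.016,0],0,1]
    - [[0.09,0.016,0],0,1]
    - [[0.09,0.016,0],0,1]

```text
clock: 4.37
position: [0.5369, -0.2539, 0.1858]
tool_rot: [-2.221, -2.222, -0.0]
wrist_force: [-0.1, 1.4, -1.8]
finger_gap: 0.0134
gripper_force: 41.1
```

Request:
jog_arm:
  series:
    - [[0.09,0.016,0],0,1]
    - [[0.08,0.014,0],0,1]
    - [[0.05,0.01,0],0,1]
    - [[0,0,0],0,1]
    - [[0,0,0],0,1]

```text
clock: 4.78
position: [0.5489, -0.1886, 0.186]
tool_rot: [2.219, 2.224, -0.001]
wrist_force: [-0.8, -1.0, -1.3]
finger_gap: 0.0133
gripper_force: 41.1
```

```bash
python3 go.py .55 -.19 .068 0; python3 - <<'E'
from station import ctrl
import cv2,pickle,numpy as np
t=ctrl.capture("top");d=ctrl.capture("side")
a=t["color"][60:360,200:600];b=d["color"][20:320,160:560]
cv2.imwrite("pics/g2.png",np.hstack([a,b])[:,:,::-1])
E
```

```text
pos [ 0.5489 -0.1886  0.186 ] q [-0.45  0.19  0.16  1.54 -0.    1.12] ty 0.14 gap 0.0133 F [-0.8 -1.  -1.3] t 4.7833 tilt [-0. -0. -1.]
shift units (before roll) [-0.0046  0.0037  0.3933]
world turn -0.14 roll units 0.0012 shift units after roll [-0.0046  0.0038  0.3933]
```

View pics/g2.png

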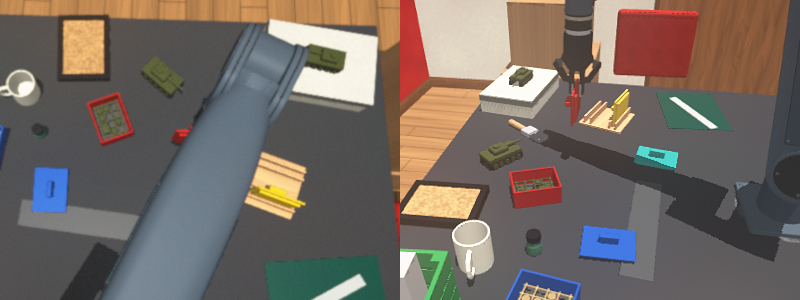

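The lid is held upright with its handle away from the robot (left in the side view), over free table. Lowering it.

Request:
jog_arm:
  series:
    - [[0,0,0.08],0,1]
    - [[0,0,0.1],0,1]
    - [[0,0,0.1],0,1]
    - [[0,0,0.08],0,1]
    - [[0,0,0.02],0,1]

```text
clock: 5.3
position: [0.5449, -0.189, 0.0665]
tool_rot: [-2.217, -2.213, 0.005]
wrist_force: [-1.2, 0.7, -2.5]
finger_gap: 0.0131
gripper_force: 41.0
```

Request:
jog_arm:
  series:
    - [[0,0,0.006],0,1]
    - [[0,0,0.006],0,1]
    - [[0,0,0],0,1]
    - [[0,0,0],0,1]

```text
clock: 5.63
position: [0.5502, -0.1903, 0.0711]
tool_rot: [2.219, 2.219, 0.002]
wrist_force: [0.4, -0.2, -1.2]
finger_gap: 0.0137
gripper_force: 41.0
```

Request:
jog_arm:
  series:
    - [[0,0,0.006],0,1]
    - [[0,0,0.006],0,1]
    - [[0,0,0.006],0,1]
    - [[0,0,0],0,1]
    - [[0,0,0],0,1]

```text
clock: 6.05
position: [0.5493, -0.1896, 0.064]
tool_rot: [2.22, 2.221, 0.001]
wrist_force: [0.3, -0.8, 0.9]
finger_gap: 0.0131
gripper_force: 41.3
```

Request:
jog_arm:
  series:
    - [[0,0,0.004],0,1]
    - [[0,0,0],0,1]

```text
clock: 6.22
position: [0.5494, -0.1896, 0.064]
tool_rot: [2.22, 2.22, 0.001]
wrist_force: [-1.3, 0.2, 5.8]
finger_gap: 0.0127
gripper_force: 42.5
```

Request:
jog_arm:
  series:
    - [[0,0,-0.003],0,0.6]
    - [[0,0,0],0,0.4]
    - [[0,0,0],0,0.3]
    - [[0,-0.02,0],0,0.2]
    - [[0,-0.03,0],0,0.2]

```text
clock: 6.63
position: [0.5335, -0.1892, 0.0626]
tool_rot: [-2.22, -2.222, 0.0]
wrist_force: [-0.0, -0.3, -0.8]
finger_gap: 0.0345
gripper_force: 0.0
```

Request:
jog_arm:
  series:
    - [[0,-0.03,0],0,0.2]
    - [[0,0,0],0,0.2]
    - [[0,0,0],0,0.2]

```text
clock: 6.88
position: [0.5236, -0.1892, 0.0628]
tool_rot: [-2.221, -2.22, 0.0]
wrist_force: [0.0, 1.1, -0.5]
finger_gap: 0.0344
gripper_force: 0.2
```

```bash
python3 go.py; python3 - <<'E'
from station import ctrl
import cv2,numpy as np
d=ctrl.capture("side")
cv2.imwrite("pics/g3.png",cv2.resize(d["color"][40:220,260:460],None,fx=3,fy=3)[:,:,::-1])
E
```

```text
pos [ 0.5236 -0.1892  0.0628] q [-0.47  0.16 -0.12  1.3   0.    1.1 ] ty -0.02 gap 0.0344 F [ 0.   1.1 -0.5] t 6.8833 tilt [-0.001  0.    -1.   ]
```

View pics/g3.png

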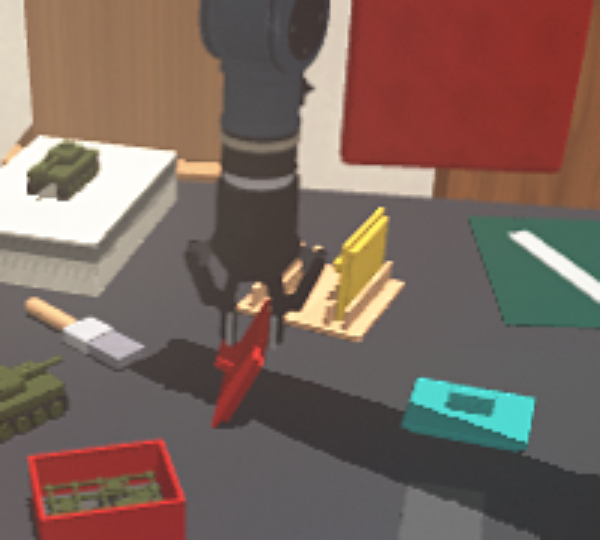

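The lid is leaning about 30° towards the robot against the near finger. I open and follow it down.

Request:
jog_arm:
  series:
    - [[0,0,0],0,-0.2]
    - [[0,0,0.03],0,-0.5]
    - [[0,0,0.03],0,-0.8]
    - [[0,0,0.03],0,-1]
    - [[0,0,0],0,-1]

```text
clock: 7.35
position: [0.5227, -0.1883, 0.0325]
tool_rot: [-2.217, -2.218, 0.003]
wrist_force: [-0.3, 0.6, -0.9]
finger_gap: 0.0851
gripper_force: 0.2
```

Request:
jog_arm:
  series:
    - [[0,-0.03,0],0,-1]
    - [[0,-0.03,0],0,-1]
    - [[0,-0.02,0],0,-1]
    - [[0,-0.02,-0.03],0,-1]
    - [[0,0,-0.06],0,-1]

```text
clock: 7.77
position: [0.4914, -0.1883, 0.0615]
tool_rot: [-2.218, -2.217, 0.003]
wrist_force: [-0.6, -0.8, -0.6]
finger_gap: 0.0855
gripper_force: 0.0
```

Request:
jog_arm:
  series:
    - [[0,0,-0.1],0,-1]
    - [[0,0,-0.1],0,-1]
    - [[0,0,-0.1],0,-1]
    - [[0.08,-0.1,0],0,-1]
    - [[0.08,-0.1,0],0,-1]

```text
clock: 8.18
position: [0.437, -0.143, 0.1574]
tool_rot: [2.217, 2.215, 0.004]
wrist_force: [-0.6, 1.2, 0.7]
finger_gap: 0.0851
gripper_force: 0.0
```

```bash
python3 go.py; python3 - <<'E'
from station import ctrl
import cv2,numpy as np
t=ctrl.capture("top");d=ctrl.capture("side")
a=t["color"][60:360,200:600];b=d["color"][20:320,160:560]
cv2.imwrite("pics/g4.png",np.hstack([a,b])[:,:,::-1])
E
```

```text
pos [ 0.437  -0.143   0.1574] q [-0.46 -0.14 -0.23  1.47  0.    1.11] ty -0.07 gap 0.0851 F [-0.6  1.2  0.7] t 8.1833 tilt [ 0.007 -0.004 -1.   ]
```

View pics/g4.png

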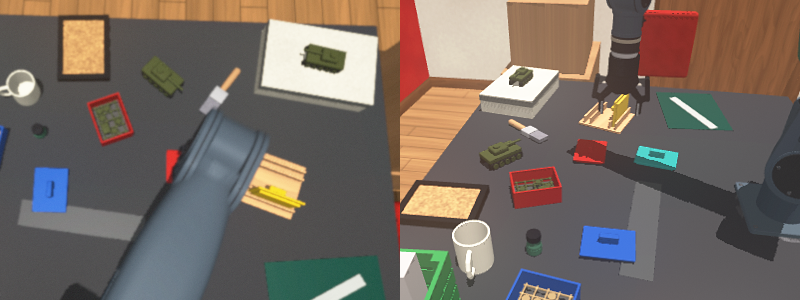

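The red lid lies flat, handle up, at about (370,165) in the top view. I move to the blue lid and measure both from there.

Request:
jog_arm:
  series:
    - [[0.1,-0.004,0],0,-0.3]
    - [[0.11,-0.004,0],0,-0.3]
    - [[0.11,-0.004,0],0,-0.3]
    - [[0.11,-0.004,0],0,-0.3]
    - [[0.11,-0.004,0],0,-0.3]

```text
clock: 8.7
position: [0.4286, 0.0217, 0.1543]
tool_rot: [2.221, 2.219, 0.003]
wrist_force: [0.9, -0.6, 0.3]
finger_gap: 0.0553
gripper_force: 0.0
```

Request:
jog_arm:
  series:
    - [[0.11,-0.004,0],0,-0.3]
    - [[0.11,-0.004,0],0,-0.3]
    - [[0.11,-0.004,0],0,-0.3]
    - [[0.11,-0.004,0],0,-0.3]
    - [[0.11,-0.004,0],0,-0.3]

```text
clock: 9.12
position: [0.4226, 0.1871, 0.1544]
tool_rot: [2.22, 2.221, 0.004]
wrist_force: [0.7, 0.8, 0.5]
finger_gap: 0.0557
gripper_force: 0.0
```

Request:
jog_arm:
  series:
    - [[0,0,0],-0.05,-0.3]
    - [[0,0,0],-0.05,-0.3]
    - [[0,0,0],-0.05,-0.3]
    - [[0,0,0],-0.05,-0.3]
    - [[0,0,0],-0.05,-0.3]

```text
clock: 9.53
position: [0.4228, 0.1857, 0.1541]
tool_rot: [1.562, 2.724, 0.002]
wrist_force: [0.1, 0.1, 0.4]
finger_gap: 0.0553
gripper_force: 0.0
```

Request:
jog_arm:
  series:
    - [[0,0,0],-0.05,-0.3]
    - [[0,0,0],-0.05,-0.3]
    - [[0,0,0],-0.05,-0.3]
    - [[0,0,0],-0.05,-0.3]
    - [[0,0,0],-0.05,-0.3]

```text
clock: 9.95
position: [0.4229, 0.1855, 0.1542]
tool_rot: [0.805, 3.035, 0.002]
wrist_force: [-0.0, -0.3, 0.3]
finger_gap: 0.0556
gripper_force: 0.0
```

Request:
jog_arm:
  series:
    - [[0,0,0],-0.05,-0.3]
    - [[0,0,0],-0.05,-0.3]
    - [[0,0,0],-0.05,-0.3]
    - [[0,0,0],-0.05,-0.3]
    - [[0,0,0],-0.05,-0.3]

```text
clock: 10.37
position: [0.4229, 0.1854, 0.1542]
tool_rot: [-0.008, 3.14, 0.001]
wrist_force: [0.1, -0.1, 0.9]
finger_gap: 0.0556
gripper_force: 0.0
```

```bash
cat > m1.py <<'E'
from h import *
from station import ctrl
T=ctrl.capture("top");D=ctrl.capture("side")
pickle.dump((T,D),open("m1.pkl","wb"))
g=np.array([.5,-.19,.014]);pt=proj(T,[g])[0];ps=proj(D,[g])[0]
mt=mask(T,"red",pt,40);ms=mask(D,"red",ps,32)
print(pt,ps,mt.sum(),ms.sum(),np.argwhere(mt).min(0),np.argwhere(mt).max(0),np.argwhere(ms).min(0),np.argwhere(ms).max(0))
for nm,v in(("both",[(T,mt),(D,ms)]),("top",[(T,mt)]),("side",[(D,ms)])):
    print(nm,np.round(fit(v,LID,0,(.5,-.19,np.pi/2)),4))
E
python3 m1.py; python3 go.py .4254 .1885 .10 91
```

```text
[388.61213639 227.00938547] [350.63198428 168.65742808] 1509 709 [210 366] [244 410] [159 333] [183 366]
both [ 0.501  -0.1874  1.5798  0.088 ]
top [ 0.5008 -0.188   1.5717  0.0393]
side [ 0.5008 -0.1857  1.5764  0.0356]
pos [0.4229 0.1855 0.1541] q [ 0.27 -0.12 -0.22  1.47  0.    0.27] ty 89.99 gap 0.0558 F [-0.4  0.4 -0.6] t 10.4667 tilt [ 0.002  0.001 -1.   ]
shift units (before roll) [-0.0081  0.0099  0.1803]
world turn 1.01 roll units -0.0084 shift units after roll [-0.0083  0.0097  0.1803]
```

Request:
jog_arm:
  series:
    - [[-0.008,0.01,0.06],-0.008,-0.3]
    - [[0,0,0.1],0,-0.3]
    - [[0,0,0.1],0,-0.3]
    - [[0,0,0.08],0,-0.3]
    - [[0,0,0.05],0,-0.3]

```text
clock: 10.88
position: [0.4232, 0.188, 0.0336]
tool_rot: [0.022, -3.138, 0.001]
wrist_force: [-0.2, 0.5, -0.8]
finger_gap: 0.0555
gripper_force: 0.0
```

Request:
jog_arm:
  series:
    - [[0,0,0.03],0,-0.3]
    - [[0,0,0.015],0,-0.3]
    - [[0,0,0.01],0,-0.3]
    - [[0,0,0],0,-0.3]
    - [[0,0,0],0,-0.3]

```text
clock: 11.3
position: [0.4261, 0.1889, 0.0208]
tool_rot: [-0.026, 3.139, 0.001]
wrist_force: [0.1, 0.8, -0.1]
finger_gap: 0.0554
gripper_force: 0.0
```

```bash
python3 go.py .4254 .1885 .017 91
```

```text
pos [0.4261 0.1889 0.0208] q [ 0.27 -0.04 -0.42  1.2   0.    0.26] ty 90.95 gap 0.0554 F [ 0.1  0.8 -0.1] t 11.3 tilt [ 0.002  0.001 -1.   ]
shift units (before roll) [ 0.0023 -0.0014  0.0127]
world turn 0.05 roll units -0.0004 shift units after roll [ 0.0023 -0.0014  0.0127]
```

Request:
jog_arm:
  series:
    - [[0,0,0.01],0,-0.3]
    - [[0,0,0],0,0.2]
    - [[0,0,0],0,0.5]
    - [[0,0,0],0,1]
    - [[0,0,0],0,1]
  grip_force: 60

```text
clock: 11.72
position: [0.4255, 0.1888, 0.0171]
tool_rot: [-0.027, 3.14, 0.0]
wrist_force: [0.1, 0.5, -0.6]
finger_gap: 0.0127
gripper_force: 60.4
```

Request:
jog_arm:
  series:
    - [[0,0,0],0,1]
    - [[0,0,0],0,1]
    - [[0,0,-0.03],0,1]
    - [[0,0,-0.06],0,1]
    - [[0,0,-0.08],0,1]

```text
clock: 12.13
position: [0.4223, 0.1879, 0.0657]
tool_rot: [0.027, -3.135, 0.003]
wrist_force: [-0.1, 0.2, -2.0]
finger_gap: 0.0126
gripper_force: 60.5
```

Request:
jog_arm:
  series:
    - [[0,0,-0.08],0,1]
    - [[0,0,-0.08],0,1]
    - [[0,0,-0.05],0,1]
    - [[0,0,0],0,1]
    - [[0,0,0],0,1]

```text
clock: 12.55
position: [0.4255, 0.1888, 0.1312]
tool_rot: [-0.027, 3.14, 0.001]
wrist_force: [0.8, -0.3, -1.5]
finger_gap: 0.0125
gripper_force: 60.6
```

```bash
python3 go.py .5355 .3765 .125 82.2
```

```text
pos [0.4255 0.1888 0.1312] q [ 0.27 -0.11 -0.25  1.43  0.    0.26] ty 90.98 gap 0.0125 F [ 0.8 -0.3 -1.5] t 12.55 tilt [ 0.002  0.001 -1.   ]
shift units (before roll) [-0.3772  0.6192  0.0217]
world turn -8.78 roll units 0.0732 shift units after roll [-0.2783  0.6696  0.0217]
```

Request:
jog_arm:
  series:
    - [[0,0,0],0.0366,1]
    - [[0,0,0],0.0366,1]
    - [[-0.03,0.06,0],0,1]
    - [[-0.035,0.085,0],0,1]
    - [[-0.035,0.085,0],0,1]

```text
clock: 12.97
position: [0.4629, 0.2527, 0.1279]
tool_rot: [-0.216, -3.13, 0.003]
wrist_force: [0.7, -0.1, -1.5]
finger_gap: 0.0123
gripper_force: 60.6
```

Request:
jog_arm:
  series:
    - [[-0.035,0.085,0],0,1]
    - [[-0.035,0.085,0],0,1]
    - [[-0.035,0.085,0],0,1]
    - [[-0.035,0.085,0],0,1]
    - [[-0.03,0.07,0],0,1]

```text
clock: 13.38
position: [0.5305, 0.3688, 0.127]
tool_rot: [-0.213, -3.13, 0.004]
wrist_force: [-0.0, -0.5, -1.1]
finger_gap: 0.0124
gripper_force: 60.6
```

Request:
jog_arm:
  series:
    - [[-0.008,0.03,0.02],0,1]
    - [[0,0,0],0,1]
    - [[0,0,0],0,1]

```text
clock: 13.63
position: [0.5331, 0.3753, 0.1215]
tool_rot: [-0.213, -3.129, 0.006]
wrist_force: [0.0, 0.2, -2.1]
finger_gap: 0.0124
gripper_force: 60.6
```

```bash
python3 go.py .5355 .3764 .085 82.2; cat > chk.py <<'E'
import sys
from h import *
from station import ctrl
T=ctrl.capture("top");D=ctrl.capture("side");s=ctrl.state()
pickle.dump((T,D),open("chk.pkl","wb"))
col=sys.argv[1]; bxy=[float(q) for q in sys.argv[2:4]]; zl=s["position"][2]-.017
R=Ro.from_rotvec(s["tool_rot"]).as_matrix(); h=np.arctan2(R[1,1],R[0,1])
X=np.vstack(LID)@Ro.from_euler("z",h-np.pi/2).as_matrix().T+[*s["position"][:2],zl]
Xb=np.vstack(BOX)@Ro.from_euler("z",float(sys.argv[4])).as_matrix().T+[*bxy,0]
out=[]
for c in(T,D):
    im=c["color"].copy(); k=4
    im=cv2.resize(im,None,fx=k,fy=k,interpolation=cv2.INTER_CUBIC)
    for P,cl in((X[:8],(255,255,0)),(Xb,(0,255,0))):
        p=(proj(c,P)+.5)*k
        for a in range(8):
            for b in(1,2,4):
                if not a&b: cv2.line(im,tuple(p[a].astype(int)),tuple(p[a|b].astype(int)),cl,1)
    m=((proj(c,[[*bxy,.05]])[0]+.5)*k).astype(int)
    y0=max(0,m[1]-220);x0=max(0,m[0]-200); out.append(im[y0:y0+400,x0:x0+400])
cv2.imwrite(sys.argv[5],np.hstack(out)[:,:,::-1])
E
python3 chk.py blue .5355 .3764 -.1366 pics/c1.png
```

```text
pos [0.5331 0.3753 0.1215] q [ 0.51  0.39  0.28  1.47 -0.    0.65] ty 82.22 gap 0.0124 F [ 0.   0.2 -2.1] t 13.6333 tilt [-0.005 -0.003 -1.   ]
shift units (before roll) [-0.0081  0.0051  0.1215]
world turn -0.02 roll units 0.0002 shift units after roll [-0.0081  0.0051  0.1215]
```

View pics/c1.png

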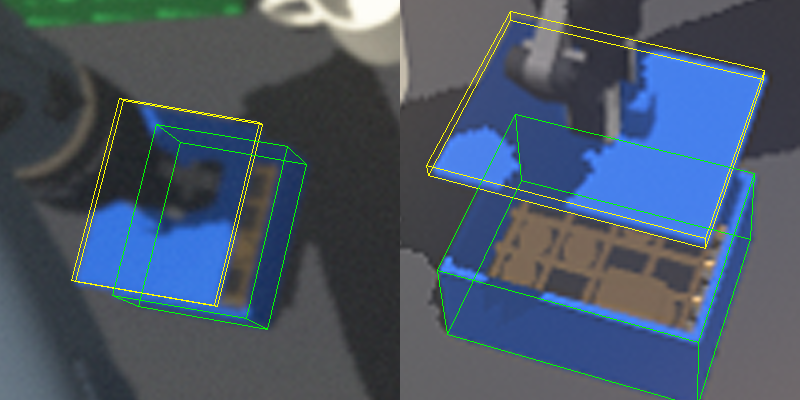

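The overlays (yellow lid, green box) match both pictures to about 1 mm, so I lower the lid onto the blue box.

Request:
jog_arm:
  series:
    - [[-0.008,0.005,0.05],0,1]
    - [[0,0,0.06],0,1]
    - [[0,0,0],0,1]
    - [[0,0,0],0,1]
    - [[0,0,0],0,1]

```text
clock: 14.15
position: [0.5374, 0.377, 0.0924]
tool_rot: [0.215, 3.134, 0.0]
wrist_force: [-0.0, 1.1, -0.3]
finger_gap: 0.0126
gripper_force: 60.6
```

```bash
python3 go.py .5355 .3764 .072 82.2
```

```text
pos [0.5374 0.377  0.0924] q [ 0.51  0.4   0.24  1.41 -0.    0.65] ty 82.15 gap 0.0126 F [-0.   1.1 -0.3] t 14.15 tilt [ 0.  0. -1.]
shift units (before roll) [ 0.0062 -0.0029  0.0681]
world turn 0.05 roll units -0.0004 shift units after roll [ 0.0062 -0.0028  0.0681]
```

Small correction, then a slow descent with a check on the force.

Request:
jog_arm:
  series:
    - [[0.006,-0.003,0.02],0,1]
    - [[0,0,0.02],0,1]
    - [[0,0,0.02],0,1]
    - [[0,0,0],0,1]
    - [[0,0,0],0,1]

```text
clock: 14.57
position: [0.535, 0.3767, 0.0726]
tool_rot: [-0.214, -3.133, 0.002]
wrist_force: [0.4, 0.2, -2.2]
finger_gap: 0.0126
gripper_force: 60.6
```

Request:
jog_arm:
  series:
    - [[0,0,0.01],0,1]
    - [[0,0,0.01],0,1]
    - [[0,0,0],0,1]
    - [[0,0,0],0,1]

```text
clock: 14.9
position: [0.5354, 0.3769, 0.0672]
tool_rot: [-0.214, -3.134, 0.001]
wrist_force: [-0.3, 0.2, -2.4]
finger_gap: 0.0128
gripper_force: 60.6
```

Request:
jog_arm:
  series:
    - [[0,0,0.008],0,1]
    - [[0,0,0.008],0,1]
    - [[0,0,0],0,1]
    - [[0,0,0],0,1]

```text
clock: 15.23
position: [0.5354, 0.3768, 0.0623]
tool_rot: [-0.214, -3.134, 0.001]
wrist_force: [-0.7, -0.2, -2.1]
finger_gap: 0.0123
gripper_force: 60.6
```

Request:
jog_arm:
  series:
    - [[0,0,0.008],0,1]
    - [[0,0,0.004],0,1]
    - [[0,0,0],0,1]
    - [[0,0,0],0,1]

```text
clock: 15.57
position: [0.5356, 0.377, 0.0591]
tool_rot: [0.214, 3.134, 0.0]
wrist_force: [-0.5, -0.5, -1.0]
finger_gap: 0.0125
gripper_force: 60.7
```

Plug is in (lid origin about 42 mm) with no side force. Seat lightly, open, retreat.

Request:
jog_arm:
  series:
    - [[0,0,0.003],0,1]
    - [[0,0,0.003],0,1]
    - [[0,0,0],0,1]

```text
clock: 15.82
position: [0.5357, 0.377, 0.0591]
tool_rot: [0.214, 3.134, 0.0]
wrist_force: [-3.0, -1.7, 5.7]
finger_gap: 0.013
gripper_force: 61.4
```

Request:
jog_arm:
  series:
    - [[0,0,0],0,0.5]
    - [[0,0,0],0,0.1]
    - [[0,0,0],0,-0.3]
    - [[0,0,0],0,-0.3]
    - [[0,0,-0.03],0,-0.3]

```text
clock: 16.23
position: [0.5341, 0.3761, 0.0639]
tool_rot: [-0.214, -3.13, 0.004]
wrist_force: [-0.3, 0.2, -0.6]
finger_gap: 0.0553
gripper_force: 0.0
```

Request:
jog_arm:
  series:
    - [[0,0,-0.07],0,-0.3]
    - [[0,0,-0.08],0,-0.3]
    - [[0,0,-0.08],0,-0.3]
    - [[0,0,-0.06],0,-0.3]
    - [[0,0,0],0,-0.3]

```text
clock: 16.65
position: [0.5382, 0.3784, 0.16]
tool_rot: [0.213, 3.126, 0.009]
wrist_force: [0.3, 0.9, 0.5]
finger_gap: 0.0556
gripper_force: 0.0
```

```bash
python3 go.py .501 -.187 .15 0
```

```text
pos [0.5382 0.3784 0.16  ] q [ 0.51  0.38  0.35  1.53 -0.    0.65] ty 82.19 gap 0.0556 F [0.3 0.9 0.5] t 16.65 tilt [ 0.009  0.005 -1.   ]
shift units (before roll) [-0.1329 -1.8843  0.0228]
world turn -82.19 roll units 0.6849 shift units after roll [-1.8849 -0.1243  0.0228]
```

Request:
jog_arm:
  series:
    - [[-0.007,-0.07,0],0,-0.3]
    - [[-0.007,-0.11,0],0,-0.3]
    - [[-0.007,-0.11,0],0,-0.3]
    - [[-0.007,-0.11,0],0,-0.3]
    - [[-0.007,-0.11,0],0,-0.3]

```text
clock: 17.07
position: [0.5246, 0.2226, 0.1527]
tool_rot: [-0.213, -3.134, 0.001]
wrist_force: [0.6, -0.8, 0.4]
finger_gap: 0.0558
gripper_force: 0.0
```

Request:
jog_arm:
  series:
    - [[-0.008,-0.11,0],0,-0.3]
    - [[-0.008,-0.11,0],0,-0.3]
    - [[-0.008,-0.11,0],0,-0.3]
    - [[-0.008,-0.11,0],0,-0.3]
    - [[-0.008,-0.11,0],0,-0.3]

```text
clock: 17.48
position: [0.514, 0.0574, 0.1529]
tool_rot: [-0.214, -3.134, -0.0]
wrist_force: [-0.1, 0.0, -0.3]
finger_gap: 0.0553
gripper_force: 0.0
```

Request:
jog_arm:
  series:
    - [[-0.008,-0.11,0],0,-0.3]
    - [[-0.008,-0.11,0],0,-0.3]
    - [[-0.008,-0.11,0],0,-0.3]
    - [[-0.008,-0.11,0],0,-0.3]
    - [[-0.008,-0.11,0],0,-0.3]

```text
clock: 17.9
position: [0.5035, -0.1078, 0.1529]
tool_rot: [-0.214, -3.134, -0.0]
wrist_force: [0.6, -0.0, 0.1]
finger_gap: 0.0557
gripper_force: 0.0
```

Request:
jog_arm:
  series:
    - [[-0.008,-0.11,0],0,-0.3]
    - [[-0.008,-0.11,0],0,-0.3]
    - [[0,-0.05,0],0,-0.3]
    - [[0,0,0],0.05,-0.3]
    - [[0,0,0],0.05,-0.3]

```text
clock: 18.32
position: [0.4973, -0.1886, 0.1527]
tool_rot: [-0.552, -3.092, -0.0]
wrist_force: [-0.3, 0.2, 0.2]
finger_gap: 0.0554
gripper_force: 0.0
```

Request:
jog_arm:
  series:
    - [[0,0,0],0.05,-0.3]
    - [[0,0,0],0.05,-0.3]
    - [[0,0,0],0.05,-0.3]
    - [[0,0,0],0.05,-0.3]
    - [[0,0,0],0.05,-0.3]

```text
clock: 18.73
position: [0.4976, -0.187, 0.1528]
tool_rot: [-1.33, -2.845, -0.0]
wrist_force: [0.9, -0.8, 0.4]
finger_gap: 0.0553
gripper_force: 0.0
```

Request:
jog_arm:
  series:
    - [[0,0,0],0.05,-0.3]
    - [[0,0,0],0.05,-0.3]
    - [[0,0,0],0.05,-0.3]
    - [[0,0,0],0.05,-0.3]
    - [[0,0,0],0.05,-0.3]

```text
clock: 19.15
position: [0.4976, -0.187, 0.1528]
tool_rot: [-2.021, -2.404, 0.0]
wrist_force: [-0.7, 0.2, -0.3]
finger_gap: 0.0554
gripper_force: 0.0
```

Request:
jog_arm:
  series:
    - [[0,0,0],0.05,-0.3]
    - [[0,0,0],0.033,-0.3]
    - [[0,0,0],0,-0.3]

```text
clock: 19.4
position: [0.4976, -0.187, 0.1528]
tool_rot: [-2.218, -2.224, 0.0]
wrist_force: [0.1, 0.2, -0.1]
finger_gap: 0.0554
gripper_force: 0.0
```

```bash
python3 go.py .5008 -.187 .03 0.3; python3 - <<'E'
from h import *
from station import ctrl
T=ctrl.capture("top");D=ctrl.capture("side");pickle.dump((T,D),open("m2.pkl","wb"))
# lid on blue box
X=[[.5355,.3764,.056]];mt=mask(T,"blue",proj(T,X)[0],40);ms=mask(D,"blue",proj(D,X)[0],62)
P=[BOX[0]]+[p+[0,0,.042] for p in LID]
L=[LID[0]+[0,0,.042],LID[2]+[0,0,.042]]
for v in([(T,mt),(D,ms)],[(T,mt)],[(D,ms)]): print(np.round(fit(v,P,0,(.5355,.3764,-.137)),4))
E
```

```text
pos [ 0.4976 -0.187   0.1528] q [-0.49  0.06 -0.04  1.47  0.    1.08] ty 0.17 gap 0.0554 F [ 0.1  0.2 -0.1] t 19.4 tilt [-0.001  0.    -1.   ]
shift units (before roll) [-1.000e-04  1.090e-02  4.094e-01]
world turn 0.13 roll units -0.0011 shift units after roll [-2.000e-04  1.090e-02  4.094e-01]
[ 0.5354  0.3767 -0.1441  0.0659]
[ 0.5367  0.3758 -0.128   0.0343]
[ 0.5349  0.3767 -0.1441  0.0166]
```

The blue lid's fit on its box matches the seated model. Now the red lid.

Request:
jog_arm:
  series:
    - [[0,0.011,0.06],0,-0.3]
    - [[0,0,0.1],0,-0.3]
    - [[0,0,0.1],0,-0.3]
    - [[0,0,0.08],0,-0.3]
    - [[0,0,0.05],0,-0.3]

```text
clock: 19.92
position: [0.4991, -0.186, 0.0327]
tool_rot: [-2.212, -2.224, 0.002]
wrist_force: [-0.3, 0.9, -0.3]
finger_gap: 0.0557
gripper_force: 0.0
```

Request:
jog_arm:
  series:
    - [[0,0,0.03],0,-0.3]
    - [[0,0,0.01],0,-0.3]
    - [[0,0,0.005],0,-0.3]
    - [[0,0,0],0,-0.3]
    - [[0,0,0],0,-0.3]

```text
clock: 20.33
position: [0.5024, -0.1878, 0.0244]
tool_rot: [2.215, 2.224, 0.001]
wrist_force: [1.0, 0.2, -0.5]
finger_gap: 0.0557
gripper_force: 0.0
```

```bash
python3 go.py .501 -.187 .0175 0.3
```

```text
pos [ 0.5024 -0.1878  0.0244] q [-0.48  0.13 -0.23  1.21  0.    1.08] ty 0.25 gap 0.0557 F [ 1.   0.2 -0.5] t 20.3333 tilt [ 0.003 -0.001 -1.   ]
shift units (before roll) [ 0.0026 -0.0047  0.023 ]
world turn 0.05 roll units -0.0004 shift units after roll [ 0.0026 -0.0047  0.023 ]
```

Request:
jog_arm:
  series:
    - [[0.002,-0.003,0.013],0,-0.3]
    - [[0,0,0.01],0,-0.3]
    - [[0,0,0],0,0.2]
    - [[0,0,0],0,0.5]
    - [[0,0,0],0,1]

```text
clock: 20.75
position: [0.5003, -0.1866, 0.0159]
tool_rot: [-2.217, -2.226, 0.0]
wrist_force: [-0.8, -0.3, -0.1]
finger_gap: 0.0195
gripper_force: 0.0
```

Request:
jog_arm:
  series:
    - [[0,0,0],0,1]
    - [[0,0,0],0,1]
    - [[0,0,0],0,1]

```text
clock: 21.0
position: [0.5006, -0.1867, 0.0162]
tool_rot: [2.216, 2.226, 0.0]
wrist_force: [1.0, -0.3, 1.3]
finger_gap: 0.0125
gripper_force: 60.9
```

Request:
jog_arm:
  series:
    - [[0,0,-0.03],0,1]
    - [[0,0,-0.06],0,1]
    - [[0,0,-0.09],0,1]
    - [[0,0,-0.1],0,1]
    - [[0,0,-0.1],0,1]

```text
clock: 21.42
position: [0.4994, -0.1861, 0.1306]
tool_rot: [-2.215, -2.224, 0.001]
wrist_force: [0.6, 1.0, -1.9]
finger_gap: 0.0127
gripper_force: 60.5
```

Request:
jog_arm:
  series:
    - [[0,0,-0.02],0,1]
    - [[0,0,0],0,1]
    - [[0,0,0],0,1]

```text
clock: 21.67
position: [0.5003, -0.1865, 0.1358]
tool_rot: [2.217, 2.226, 0.0]
wrist_force: [-0.4, 1.2, -1.4]
finger_gap: 0.0128
gripper_force: 60.6
```

```bash
python3 go.py .6248 .033 .135 -67.3
```

```text
pos [ 0.5003 -0.1865  0.1358] q [-0.48  0.07 -0.07  1.43 -0.    1.08] ty 0.23 gap 0.0128 F [-0.4  1.2 -1.4] t 21.6667 tilt [ 0. -0. -1.]
shift units (before roll) [0.7301 0.4181 0.0025]
world turn -67.53 roll units 0.5628 shift units after roll [ 0.6654 -0.5149  0.0025]
```

Request:
jog_arm:
  series:
    - [[0.06,0.034,0],0,1]
    - [[0.09,0.052,0],0,1]
    - [[0.09,0.052,0],0,1]
    - [[0.09,0.052,0],0,1]
    - [[0.09,0.052,0],0,1]

```text
clock: 22.08
position: [0.571, -0.0587, 0.1326]
tool_rot: [-2.214, -2.222, 0.005]
wrist_force: [0.2, -0.6, -1.2]
finger_gap: 0.0125
gripper_force: 60.6
```

Request:
jog_arm:
  series:
    - [[0.09,0.052,0],0,1]
    - [[0.09,0.052,0],0,1]
    - [[0.08,0.046,0],0,1]
    - [[0.05,0.026,0],0,1]
    - [[0,0,0],0.05,1]

```text
clock: 22.5
position: [0.6242, 0.0369, 0.132]
tool_rot: [-2.324, -2.107, 0.004]
wrist_force: [0.1, -0.7, -0.9]
finger_gap: 0.0125
gripper_force: 60.4
```

Request:
jog_arm:
  series:
    - [[0,0,0],0.05,1]
    - [[0,0,0],0.05,1]
    - [[0,0,0],0.05,1]
    - [[0,0,0],0.05,1]
    - [[0,0,0],0.05,1]

```text
clock: 22.92
position: [0.6228, 0.0332, 0.1322]
tool_rot: [-2.797, -1.423, 0.008]
wrist_force: [0.2, -0.6, -1.4]
finger_gap: 0.0125
gripper_force: 60.5
```

Request:
jog_arm:
  series:
    - [[0,0,0],0.05,1]
    - [[0,0,0],0.05,1]
    - [[0,0,0],0.05,1]
    - [[0,0,0],0.05,1]
    - [[0,0,0],0.05,1]

```text
clock: 23.33
position: [0.6228, 0.033, 0.1322]
tool_rot: [-3.072, -0.651, 0.009]
wrist_force: [-0.5, 0.8, -0.9]
finger_gap: 0.0126
gripper_force: 60.5
```

Request:
jog_arm:
  series:
    - [[0,0,0],0.013,1]
    - [[0,0,0.04],0,1]
    - [[0,0,0],0,1]
    - [[0,0,0],0,1]

```text
clock: 23.67
position: [0.6226, 0.0331, 0.1202]
tool_rot: [-3.078, -0.618, 0.01]
wrist_force: [-1.1, -0.1, -0.5]
finger_gap: 0.0125
gripper_force: 60.5
```

```bash
python3 go.py .6248 .033 .095 -67.3; python3 chk.py red .6248 .033 .3975 pics/c2.png
```

```text
pos [0.6226 0.0331 0.1202] q [-0.05  0.31  0.18  1.44  0.    2.69] ty -67.28 gap 0.0125 F [-1.1 -0.1 -0.5] t 23.6667 tilt [-0.006  0.    -1.   ]
shift units (before roll) [0.0071 0.0033 0.0841]
world turn -0.02 roll units 0.0002 shift units after roll [0.0071 0.0033 0.0841]
```

View pics/c2.png

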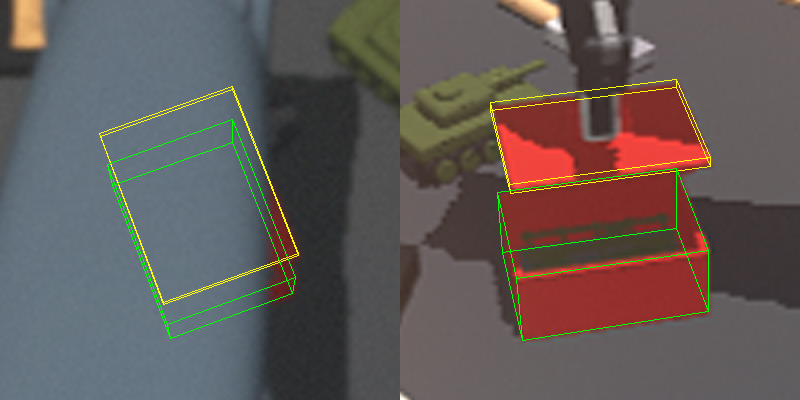

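The side view overlay agrees for both lid and box; the top view is hidden by the arm. Lowering in stages with a force watch.

Request:
jog_arm:
  series:
    - [[0.005,0.002,0.04],0,1]
    - [[0,0,0.04],0,1]
    - [[0,0,0.02],0,1]
    - [[0,0,0],0,1]
    - [[0,0,0],0,1]

```text
clock: 24.18
position: [0.6255, 0.033, 0.0924]
tool_rot: [-3.08, -0.617, 0.004]
wrist_force: [0.2, 0.0, -2.1]
finger_gap: 0.0125
gripper_force: 60.5
```

Request:
jog_arm:
  series:
    - [[0,0,0.02],0,1]
    - [[0,0,0.02],0,1]
    - [[0,0,0],0,1]
    - [[0,0,0],0,1]
    - [[0,0,0],0,1]

```text
clock: 24.6
position: [0.6265, 0.033, 0.082]
tool_rot: [3.08, 0.618, 0.0]
wrist_force: [-0.5, 0.7, -0.9]
finger_gap: 0.0126
gripper_force: 60.5
```

```bash
python3 go.py .6250 .0333 .068 -67.3; cat > fl.py <<'E'
from h import *
from station import ctrl
D=ctrl.capture("side");s=ctrl.state();p=s["position"]
ms=mask(D,"red",proj(D,[[*p[:2],p[2]-.004]])[0],45)
# lid + box together, sizes: compare combined hull at TCP pose and at fitted
print(ms.sum()); 
P=[LID[0]]; m=ms.copy(); 
h=cv2.cvtColor(D["color"],cv2.COLOR_RGB2HSV); m&=(h[...,2]>0).astype(np.uint8)
c=(proj(D,[[*p[:2],p[2]]])[0]).astype(int); im=D["color"].copy()
k=8; im=cv2.resize(im[c[1]-32:c[1]+38,c[0]-45:c[0]+45],None,fx=k,fy=k,interpolation=cv2.INTER_CUBIC)
R=Ro.from_rotvec(s["tool_rot"]).as_matrix(); a=np.arctan2(R[1,1],R[0,1])+np.pi/2
for Q,xy,z,y,cl in((LID[0],p[:2],p[2]-.0162,a,(255,255,0)),(BOX[0],(.6248,.033),0,.3975,(0,255,0))):
    q=(proj(D,Q@Ro.from_euler("z",y).as_matrix().T+[*xy,z])+.5-[c[0]-45,c[1]-32])*k
    for i in range(8):
        for b in(1,2,4):
            if not i&b: cv2.line(im,tuple(q[i].astype(int)),tuple(q[i|b].astype(int)),cl,1)
cv2.imwrite("pics/c3.png",im[:,:,::-1])
E
python3 fl.py
```

```text
pos [0.6265 0.033  0.082 ] q [-0.05  0.33  0.12  1.37  0.    2.69] ty -67.33 gap 0.0126 F [-0.5  0.7 -0.9] t 24.6 tilt [ 0. -0. -1.]
shift units (before roll) [-0.0041 -0.0029  0.0465]
world turn 0.03 roll units -0.0002 shift units after roll [-0.0041 -0.0029  0.0465]
1862
```

View pics/c3.png

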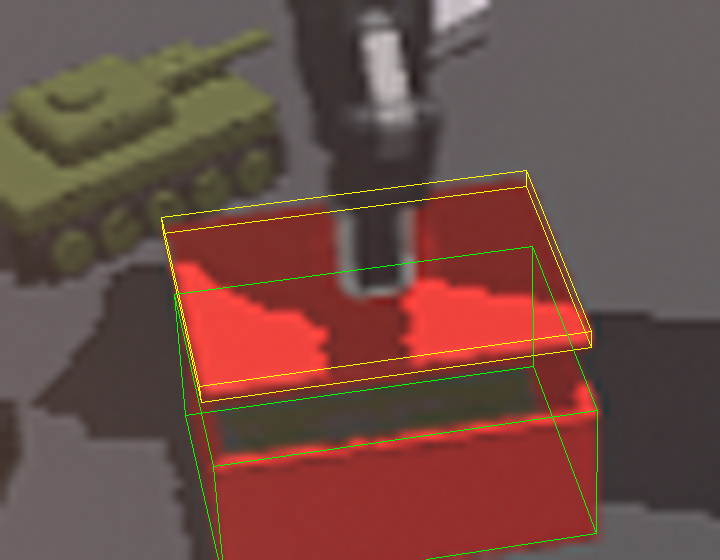

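Lid and box outlines both sit within about half a pixel. Continue.

Request:
jog_arm:
  series:
    - [[-0.003,-0.002,0.02],0,1]
    - [[0,0,0.015],0,1]
    - [[0,0,0.01],0,1]
    - [[0,0,0],0,1]
    - [[0,0,0],0,1]

```text
clock: 25.07
position: [0.6249, 0.0332, 0.0677]
tool_rot: [-3.08, -0.618, 0.002]
wrist_force: [-0.3, -0.0, -1.3]
finger_gap: 0.0126
gripper_force: 60.5
```

Request:
jog_arm:
  series:
    - [[0,0,0.008],0,1]
    - [[0,0,0.008],0,1]
    - [[0,0,0],0,1]
    - [[0,0,0],0,1]

```text
clock: 25.4
position: [0.6252, 0.0332, 0.0634]
tool_rot: [-3.08, -0.617, 0.001]
wrist_force: [-0.6, 0.9, -1.3]
finger_gap: 0.0128
gripper_force: 60.5
```

Entering freely; the final height should be TCP ≈ 0.058.

Request:
jog_arm:
  series:
    - [[0,0,0.008],0,1]
    - [[0,0,0.006],0,1]
    - [[0,0,0],0,1]
    - [[0,0,0],0,1]

```text
clock: 25.73
position: [0.6252, 0.0332, 0.0591]
tool_rot: [-3.08, -0.618, 0.001]
wrist_force: [0.1, -0.2, -1.4]
finger_gap: 0.0123
gripper_force: 60.5
```

Request:
jog_arm:
  series:
    - [[0,0,0.005],0,1]
    - [[0,0,0.002],0,1]
    - [[0,0,0],0,1]

```text
clock: 25.98
position: [0.6258, 0.0332, 0.0582]
tool_rot: [3.08, 0.617, 0.002]
wrist_force: [-0.7, 0.5, 3.0]
finger_gap: 0.0123
gripper_force: 61.0
```

Seated with contact at the right height. Release and move away to the side at height.

Request:
jog_arm:
  series:
    - [[0,0,0],0,0.5]
    - [[0,0,0],0,0.1]
    - [[0,0,0],0,-0.3]
    - [[0,0,0],0,-0.3]
    - [[0,0,-0.03],0,-0.3]

```text
clock: 26.4
position: [0.6236, 0.0333, 0.0641]
tool_rot: [-3.079, -0.617, 0.007]
wrist_force: [-0.5, 0.6, -0.8]
finger_gap: 0.0556
gripper_force: 0.0
```

Request:
jog_arm:
  series:
    - [[0,0,-0.07],0,-0.3]
    - [[0,0,-0.08],0,-0.3]
    - [[0,0,-0.09],0,-0.3]
    - [[0,0,-0.09],0,-0.3]
    - [[0,0,-0.05],0,-0.3]

```text
clock: 26.82
position: [0.6268, 0.0331, 0.1851]
tool_rot: [3.079, 0.617, 0.009]
wrist_force: [0.9, -0.3, 0.7]
finger_gap: 0.0556
gripper_force: 0.0
```

Request:
jog_arm:
  series:
    - [[-0.1,0.06,0],0,-0.3]
    - [[-0.1,0.06,0],0,-0.3]
    - [[-0.1,0.06,0],0,-0.3]
    - [[-0.1,0.06,0],0,-0.3]
    - [[-0.1,0.06,0],0,-0.3]

```text
clock: 27.23
position: [0.5208, -0.1087, 0.1812]
tool_rot: [3.079, 0.618, 0.002]
wrist_force: [1.3, -0.3, -0.0]
finger_gap: 0.0555
gripper_force: 0.0
```

Request:
jog_arm:
  series:
    - [[-0.1,0.06,0],0,-0.3]
    - [[-0.08,0.05,0],0,-0.3]
    - [[0,0,0],0,-0.3]
    - [[0,0,0],0,-0.3]
    - [[0,0,0],0,-0.3]

```text
clock: 27.65
position: [0.4849, -0.1589, 0.181]
tool_rot: [3.08, 0.617, 0.002]
wrist_force: [-0.2, 0.1, -0.3]
finger_gap: 0.0557
gripper_force: 0.0
```

```bash
python3 go.py; python3 - <<'E'
from h import *
from station import ctrl
T=ctrl.capture("top");D=ctrl.capture("side")
for col,x,y,a in(("blue",.5355,.3764,-.137),("red",.6248,.033,.3975)):
    X=[[x,y,.056]];mt=mask(T,col,proj(T,X)[0],40);ms=mask(D,col,proj(D,X)[0],62)
    P=[BOX[0]]+[p+[0,0,.042] for p in LID]
    for v in([(T,mt),(D,ms)],[(T,mt)],[(D,ms)]): print(col,np.round(fit(v,P,0,(x,y,a)),4),mt.sum(),ms.sum())
a=T["color"][60:360,140:540];b=D["color"][60:360,170:570]
cv2.imwrite("pics/end.png",np.hstack([a,b])[:,:,::-1])
E
```

```text
pos [ 0.4849 -0.1589  0.181 ] q [-0.45  0.   -0.05  1.52  0.    2.3 ] ty -67.35 gap 0.0557 F [-0.2  0.1 -0.3] t 27.65 tilt [ 0.001  0.    -1.   ]
blue [ 0.5354  0.3767 -0.1441  0.0634] 1835 4034
blue [ 0.5364  0.3761 -0.1263  0.0336] 1835 4034
blue [ 0.5348  0.3769 -0.1405  0.0157] 1835 4034
red [0.6246 0.0334 0.3864 0.09  ] 1643 1864
red [0.6266 0.0315 0.4116 0.0555] 1643 1864
red [0.6238 0.0352 0.3877 0.0163] 1643 1864
```

View pics/end.png

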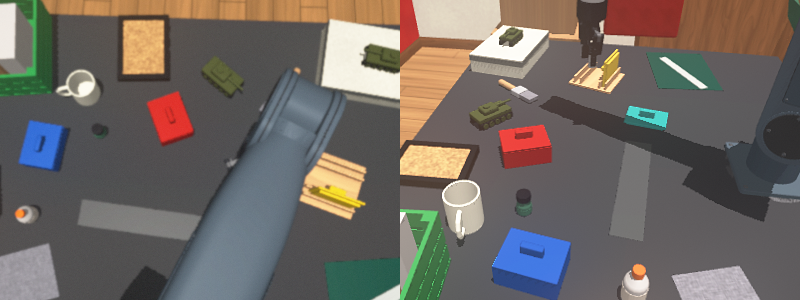

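Both boxes are closed with the lids flat and handle up, red at (170,118) and blue at (43,146) in the left half. The other objects are where they were and the arm is clear.

```bash
python3 -c "
from station import ctrl
print(ctrl.close_job())"
```

```text
the job is handed in; nothing more can be done
None
```

Both boxes are closed with the lids of their own colour, flat and handle up in the final pictures; I handed the job in at about 28 s of the 72 s limit, and it returned no verdict.

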